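Put the spray can away in the locker's door rack

ROBOT

A 6-joint arm with a two-finger parallel gripper is mounted at the origin on the work surface. World frame = base frame: x ahead of the robot, y to its left, z up, the work surface at z = 0. Lengths are in mm, angles in rad, forces in N, time in s.
With the tool pointing down it reaches from about 425 to 1125 mm from the base axis. Payload 14.9 kg.
Tool frame: the origin (TCP) lies between the finger pads; the fingertips stand 19 mm ahead of it and the grasp point (between the pads) is the TCP (ctrl.finger_overhang is the distance from the TCP to the fingertips, in mm); z points along the fingers, y is the line along which they close (so a half turn about z gives the same grasp; the last joint's range is limited). The gripper opens to 91 mm and grips with 3 to 60 N. Pads are 32 mm wide; open, the fingers measure 118 mm over their backs; the gripper's body (76 mm by 178 mm) begins 60 mm behind the grasp point.
Start: joints at [1.12, 0.379, 1.734, -0, 1.028, -0.033], TCP at [284.034, 639.799, 232.932] pointing down, gripper open.
Joint ranges: [-2.77, 2.77], [-0.74, 2.19], [0, 2.66], [-1.06, 4.2], [0.31, 2.87], [-3.08, 3.08]. Speed limits (rad/s): [1.89, 1.89, 2.39, 3.14, 3.14, 3.14].

INTERFACE

Orientations are given as a unit quaternion [x, y, z, w].
In Python, from cell import ctrl, read_camera, calibration gives the robot as it stands.
- The arm moves only by the shell command python3 -m inch 'ROWS'. ROWS is JSON, a list of rows, each a list of 7 numbers: the shift along the tool's x, y, z in mm, then the turn, a rotation vector about the tool's x, y, z in rad, then the closure, from -1 (fully open) to 1 (shut). In form: [[x, y, z, ax, ay, az, claw], ...]. A call has 1 to 5 rows; each row is the pose to reach, as a shift and turn from the pose commanded when the call began, along the tool's axes at that moment; what a row does not reach only later rows make up. A row lasts 1/12 s, in which the tool goes at most 41.7 mm and 7.16 degrees, less where a joint would pass 70% of its speed; a pose out of reach is approached as far as the arm can. A call with a gripper value outside its range is refused whole. The fingers move at their own pace and stop on an object; the grip force is fixed at half the most. Time passes only in rows, so rows that repeat a pose let the fingers close. It gives the time, the measured TCP pose, the force, the opening and the grip force at its end, in the units of the state.
- ctrl.get_obs(): the state, without advancing time (a new reading comes with each control period).
- read_camera(name): name is "scene" or "top" or "wrist"; returns (picture, depth): 384x512x3 uint8, red, green, blue; 384x512 float32, mm along the optical axis (not along the pixel's ray), 0 where there is no reading.
- calibration(name): a dict with "K" (3x3 intrinsics, pixels), "k1" (the pictures are not rectified: a ray, as slopes to the right and down, at radius r is drawn at 1 + k1 r^2 times it, then the intrinsics apply), "R" (3x3) and "t" (3): a world point X has camera coordinates R X + t. Camera axes: x right, y down, z forward; pixel columns grow to the right and rows downward; lengths in mm; the calibration is good to about 2 mm. A picture is of the moment at which its call begins: read the wrist's pose just before it. calibration takes no time and is no camera call; for the wrist camera it gives the pose at the moment of the call.
- ctrl.close_job(): hands the job in; it is judged then, once.
The state is a dict: "clock": time; "joints": joint angles; "qvel": joint speeds; "effort": joint torques, N m; "eef_pos": TCP position; "orientation": TCP orientation; "contact_force": force on the tool from outside, world axes, zero at the start; "ft_torque": the same for the moment, N m; "width": opening from 0.0 (shut) to 1.0 (fully open); "grip_force": force on a finger pad.
Only numpy, scipy, OpenCV 4.12 (cv2) and the standard library are available. Lean on these libraries where they do the work, as an engineer would, in place of code of your own. Each camera call takes 0.05 s, during which the arm holds its last target. There are 200 camera calls.

TASK

Swing the steel locker's door wide open, about square to its front or farther, and leave it open; then stand the tall spray can upright in the empty pocket of the rack on the inside of the door. Something is standing in the way of the door: first set it aside on the bench, because the door must not bump the spray can, the tin or the cup. The tin and the cup stay standing on the bench, nothing may be knocked over, and the other things on the bench stay where they are.

Things in the scene. Friction and masses are not known exactly. Their poses are not given: they have to be found in the camera images.
- locker: Dark steel bench locker, fixed, 240 deep (x) x 260 wide (y) x 230 high; origin under its centre; its front faces its own -x. The hinged door, which belongs to it, covers the front; the front plane is at x = -120 and the door's outer face, when shut, at x = -135. Equipment stands at y above 0.48 m of the robot's frame on the left.
- locker_door (a joint): Opening angle of the locker door, rad: 0 shut, up to 1.9. The hinge is vertical, at the locker's left (+y) edge; the free edge swings out towards the robot (clockwise seen from above). The door is 250 wide from the hinge to the free edge, 15 thick, and spans 6 to 219 above the bench. It stays where it is left (light friction). It can start slightly ajar.
- hinge (a point): Point on the hinge axis (on the outer face of the door), 190 above the bench.
- handle (a point): Point on the handle, a vertical round bar of 12 diameter, 25 from the door's free edge, its axis 35 out from the outer face (29 clear behind it). The bar runs from 120 to 221 above the bench; the point is on its axis at 190, 31 below its top end. It turns with the door. It is held to the door by two stubs at 125 and 160.
- pocket (a point): Floor centre of the empty pocket in the rack on the door's inner face, 30 above the bench; moves with the door; x points away from the door, y along it to the hinge. 79 (x) by 88 (y) inside, walls 45 high; the door sheet, up to 219 above the bench, bounds it 41 from the point. The next pocket, on the hinge side, is full (fixed carton 100 high). Door shut: rack inside the locker.
- spray_can: Tall bare aluminium spray can, 170 high; body 52 diameter up to 122, then a shoulder, then a cap of 36 diameter from 136 to 170. Origin at the centre of its base, z up along it. About 0.35 kg. Stands upright.
- tin: Low round steel tin with a lid, 58 diameter (lid 62 from 57 up), 70 high; origin at the centre of its base. About 0.35 kg. Stands upright.
- cup: Steel cup, mouth up, 90 high, 48 diameter at the base widening to 60 at the rim, wall 3; origin at the centre of its base. About 0.18 kg.
- tube_offcut: Bystander: short upright tube end of dark steel, 42 diameter, 60 high; origin at the centre of its base.
- wrench: Bystander: wrench lying flat, about 180 long along its x, origin near its middle.
- disc_box: Bystander: carton 110 x 110 x 50 high; origin under its centre.
- hammer: Bystander: hammer lying flat, about 280 long along its x, head at its +x end, under 40 high.
- gusset_plates: Bystander: stack of dark steel plates 60 (x) x 80 (y) x 20 high; origin under its centre.

How it is judged:
By the outcome, as a careful person would: the job done as asked, in the order asked, and still so for the second after the job is handed in, with the robot touching nothing.
It also fails if it takes over 72 s, if anything falls off the work surface, if the arm or the gripper's body presses on something with over 40 N, if the wrist force passes 120 N, or if a joint passes its speed limit or range.

## Working session

There is one attempt and no reset: what is moved stays moved. The work goes in short steps, Python scripts to look and compute and a shell command to move; the robot and the scene stay as the last step left them, time stands still between calls to the robot, and variables do not carry over. Pictures are saved under pics/ and viewed, at most 10 in all, crops included, and the job is handed in when it is done.

```bash
ls; mkdir -p pics; cat > h.py <<'E'
import numpy as np, cv2
from cell import ctrl, read_camera, calibration
def shot(n):
    c=calibration(n); p,d=read_camera(n); return p,d,{k:np.array(v,float) for k,v in c.items()}
def rays(uv,c):
    uv=np.asarray(uv,float).reshape(-1,2); K=c['K']; 
    s=np.c_[(uv[:,0]-K[0,2])/K[0,0],(uv[:,1]-K[1,2])/K[1,1]]; k=float(c['k1']); q=s.copy()
    for _ in range(20): q=s/(1+k*(q**2).sum(1))[:,None]
    return np.c_[q,np.ones(len(q))]
def pts(d,c):
    v,u=np.mgrid[:d.shape[0],:d.shape[1]]
    r=rays(np.c_[u.ravel(),v.ravel()],c)*d.ravel()[:,None]
    return ((r-c['t'])@c['R']).reshape(d.shape+(3,))
def plane(uv,c,z):
    o=-c['R'].T@c['t']; r=rays(uv,c)@c['R']; return o+r*((z-o[2])/r[:,2])[:,None]
E
python3 - <<'E'
from h import *
ims=[]
for n in ('scene','top'):
    p,d,c=shot(n); np.savez('%s0.npz'%n,p=p,d=d,**c); cv2.imwrite('pics/%s0.png'%n,p[:,:,::-1])
    print(n,c['K'].tolist(),c['k1'],(-c['R'].T@c['t']).round(),c['R'].round(2).tolist(),(d>0).mean())
print(ctrl.get_obs())
E
```

```text
pics
scene [[442.9093538601445, 0.0, 257.30408974810814], [0.0, 442.9093538601445, 190.04303124188573], [0.0, 0.0, 1.0]] -0.01720430310838629 [ 363. -543. 1108.] [[0.95, -0.3, 0.01], [-0.26, -0.83, -0.49], [0.16, 0.46, -0.87]] 0.9962158203125
top [[426.32353335085065, 0.0, 257.34741545384446], [0.0, 426.32353335085065, 193.52193955388807], [0.0, 0.0, 1.0]] -0.12071177032866645 [ 319.  -32. 1369.] [[0.09, -1.0, 0.0], [-0.98, -0.08, -0.2], [0.2, 0.01, -0.98]] 0.9957478841145834
{'clock': 0.1, 'joints': array([ 1.11971674e+00,  3.79374534e-01,  1.73469240e+00,  8.34327146e-07,
        1.02848701e+00, -3.32998663e-02]), 'qvel': array([-0.00144298, -0.00259196, -0.0020569 ,  0.0011327 , -0.0016657 ,
        0.00076423]), 'effort': array([-9.09456739e-04, -7.65042472e+01, -4.35296845e+01,  6.51750457e-02,
        3.98404605e-02, -6.51217465e-05]), 'eef_pos': array([283.87864908, 639.50566001, 232.35580734]), 'orientation': array([ 2.07374209e-01,  9.78261574e-01, -4.66534517e-04, -1.15620077e-04]), 'contact_force': array([-0.21663389,  0.44215391,  1.04930903]), 'ft_torque': array([-0.04730682,  0.02271005,  0.0040909 ]), 'grip_force': 0.0, 'width': 1.000627911466801}
```

View pics/scene0.png

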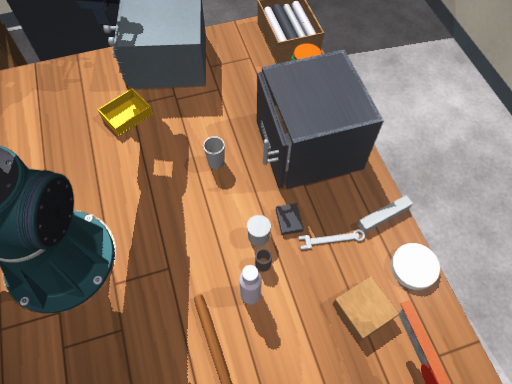

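View pics/top0.png

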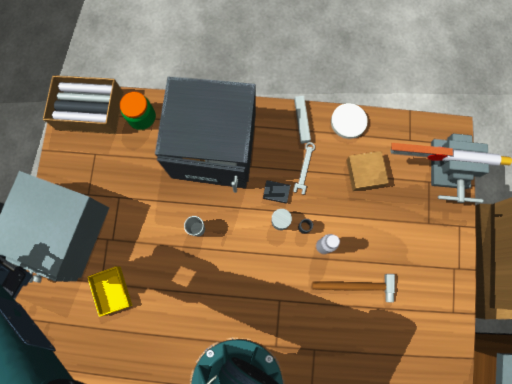

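The scene picture shows the cup (214,150), tin (259,228), tube offcut (263,260), spray can (250,285) and locker handle (270,150). In the top view these are the cup (194,226), tin (282,218), tube (306,227), can (328,243), handle (235,183) and plates (278,190).

```bash
python3 - <<'E'
from h import *
D={}
for n in ('scene','top'):
    z=np.load(n+'0.npz'); D[n]=(z['p'],z['d'],{k:z[k] for k in 'K k1 R t'.split()})
P={n:pts(D[n][1],D[n][2]) for n in D}
for n in D:
    X=P[n]; d=D[n][1]
    m=((X[...,2]>12)&(d>0)&(X[...,0]>380)&(X[...,1]<480)).astype(np.uint8)
    k,l,s,_=cv2.connectedComponentsWithStats(m,connectivity=4)
    print(n)
    for i in range(1,k):
        if s[i,4]<40: continue
        Q=X[l==i]; h=np.percentile(Q[:,2],97); T=Q[Q[:,2]>h-6]
        (cx,cy),r=cv2.minEnclosingCircle(T[:,:2].astype(np.float32))
        print(s[i,:2],s[i,4],'h',h.round(),'top centre',round(cx),round(cy),'r',round(r),'med',np.median(T,0).round(),'min',Q.min(0).round(),'max',Q.max(0).round())
    # locker top
    T=X[(X[...,2]>215)&(X[...,2]<245)&(d>0)&(X[...,0]>550)&(X[...,1]<480)&(X[...,1]>-50)]
    print('top rect',cv2.minAreaRect(T[:,:2].astype(np.float32)),np.median(T[:,2]))
    # door outer face slice z 60..110
    for lo,hi in((40,80),(80,120),(160,200),(200,219)):
        S=X[(X[...,2]>lo)&(X[...,2]<hi)&(d>0)&(X[...,0]>600)&(X[...,1]<480)&(X[...,1]>50)]
        if len(S)<10: continue
        for b in range(60,420,40):
            B=S[(S[:,1]>b)&(S[:,1]<b+40)]
            if len(B): print(lo,b,len(B),np.percentile(B[:,0],[3,20,50]).round(),end=' ')
        print()
E
python3 - <<'E'
import cv2
a=cv2.imread('pics/top0.png')[60:260,140:350];b=cv2.imread('pics/scene0.png')[40:310,190:400]
a=cv2.resize(a,(400,380),interpolation=3)
b=cv2.resize(b,(400,514),interpolation=3)
import numpy as np
o=np.zeros((514,800,3),np.uint8);o[:380,:400]=a;o[:,400:]=b;cv2.imwrite('pics/c0.png',o)
E
```

```text
scene
[189  42] 373 h 179.0 top centre 504 478 r 14 med [506. 476. 178.] min [481. 468.  12.] max [519. 480. 187.]
[257  44] 13346 h 233.0 top centre 764 149 r 176 med [761. 140. 230.] min [577.  16.  12.] max [887. 456. 237.]
[203 137] 533 h 91.0 top centre 472 171 r 31 med [473. 178.  89.] min [443. 140.  12.] max [501. 201.  93.]
[358 196] 641 h 34.0 top centre 870 -140 r 79 med [ 872. -140.   30.] min [ 790. -169.   12.] max [ 951. -109.   37.]
[276 204] 612 h 24.0 top centre 614 -74 r 49 med [614. -73.  20.] min [ 581. -116.   12.] max [647. -30.  26.]
[247 216] 572 h 73.0 top centre 519 -93 r 32 med [519. -93.  70.] min [ 488. -124.   12.] max [549. -62.  75.]
[392 243] 1676 h 29.0 top centre 879 -298 r 61 med [ 878. -299.   26.] min [ 819. -357.   12.] max [ 940. -238.   32.]
[255 249] 247 h 62.0 top centre 507 -172 r 21 med [ 507. -172.   59.] min [ 486. -192.   13.] max [ 527. -151.   63.]
[239 266] 684 h 172.0 top centre 452 -237 r 18 med [ 451. -238.  170.] min [ 426. -262.   13.] max [ 478. -218.  174.]
[333 276] 3880 h 174.0 top centre 750 -485 r 88 med [ 748. -490.  172
[... 2438 characters left out ...]
 622. 624.] 40 180 30 [623. 624. 626.] 40 220 34 [628. 628. 629.] 40 260 20 [629. 629. 630.] 40 340 88 [803. 810. 824.] 40 380 69 [790. 791. 794.] 
80 60 33 [618. 619. 620.] 80 100 42 [620. 621. 622.] 80 140 48 [622. 623. 624.] 80 180 41 [624. 626. 626.] 80 220 40 [626. 628. 629.] 80 260 18 [629. 630. 630.] 80 340 122 [810. 821. 835.] 80 380 347 [796. 805. 830.] 
160 60 45 [619. 619. 620.] 160 100 45 [621. 622. 622.] 160 140 48 [623. 624. 624.] 160 180 47 [625. 626. 626.] 160 220 44 [627. 628. 629.] 160 260 21 [629. 629. 630.] 
200 60 52 [619. 620. 622.] 200 100 56 [621. 622. 624.] 200 140 44 [623. 624. 625.] 200 180 52 [625. 627. 628.] 200 220 45 [627. 628. 630.] 200 260 21 [630. 630. 632.]
```

View pics/c0.png

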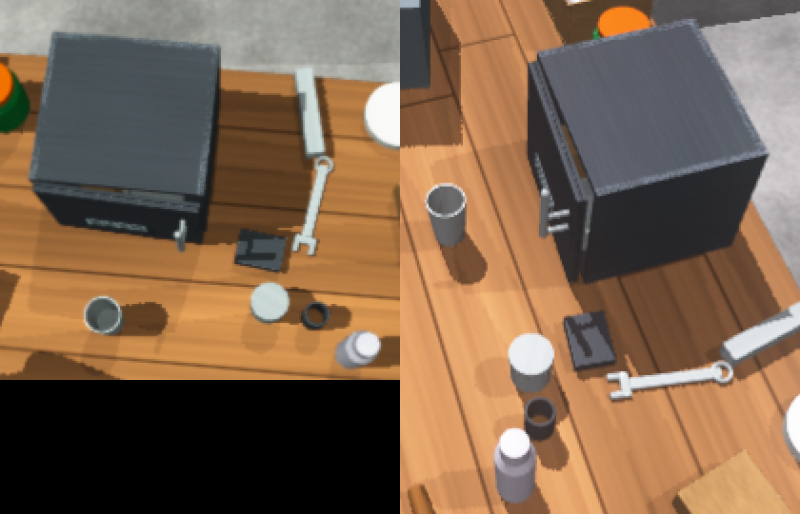

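The crop shows the door slightly ajar, with its handle bar at crop (182,235). The cup, at about (472,172), stands within 250 mm of the hinge, so it is the obstacle. The tin and the can are outside the swing.

```bash
python3 - <<'E'
from h import *
for n in ('scene','top'):
    z=np.load(n+'0.npz'); c={k:z[k] for k in 'K k1 R t'.split()}; X=pts(z['d'],c).reshape(-1,3); X=X[z['d'].ravel()>0]
    H=X[(X[:,2]>165)&(X[:,2]<224)&(X[:,0]<606)&(X[:,0]>560)&(X[:,1]>0)&(X[:,1]<120)]
    print(n,'handle',len(H),H.min(0).round(),H.max(0).round(),np.median(H,0).round())
    F=X[(X[:,2]>40)&(X[:,2]<215)&(X[:,0]<640)&(X[:,0]>608)&(X[:,1]>0)&(X[:,1]<300)]
    k=np.ones(len(F),bool)
    for _ in range(6):
        a=np.polyfit(F[k,1],F[k,0],1); k=abs(F[:,0]-np.polyval(a,F[:,1]))<2.5
    print(' face slope',a,'y ext',F[k,1].min(),F[k,1].max(),np.percentile(F[k,1],[1,99]))
    T=X[(X[:,2]>225)&(X[:,2]<240)&(X[:,0]>560)&(X[:,1]<330)&(X[:,1]>-50)]
    r=cv2.minAreaRect(T[:,:2].astype(np.float32)); print(' top',r, cv2.boxPoints(r).round().tolist(),np.median(T[:,2]))
    # front edge of top: min x by y bins ; right/left edges by x bins
    fe=[(b,np.percentile(T[abs(T[:,1]-b)<6,0],1)) for b in range(50,270,15)]
    re=[(b,np.percentile(T[abs(T[:,0]-b)<6,1],1),np.percentile(T[abs(T[:,0]-b)<6,1],99)) for b in range(670,860,15)]
    fe=np.array(fe);re=np.array(re)
    print(' front fit',np.polyfit(fe[:,0],fe[:,1],1),np.median(np.polyval(np.polyfit(fe[:,0],fe[:,1],1),fe[:,0])-fe[:,1]),'right',np.polyfit(re[:,0],re[:,1],1),'left',np.polyfit(re[:,0],re[:,2],1))
E
```

```text
scene handle 74 [578.  46. 165.] [602.  58. 224.] [583.  51. 197.]
 face slope [5.17820636e-02 6.15929655e+02] y ext 25.724367210421054 277.0788475745286 [ 27.38334847 273.05911632]
 top ((764.0855102539062, 151.72923278808594), (266.9810791015625, 243.80331420898438), 89.21839141845703) [[640.0, 20.0], [884.0, 17.0], [888.0, 284.0], [644.0, 287.0]] 230.33940380581848
 front fit [1.55385881e-02 6.42574162e+02] 0.05054918177449963 right [-1.74573253e-02  3.45444122e+01] left [-1.91712487e-02  2.92482867e+02]
top handle 35 [577.  50. 165.] [601.  61. 224.] [580.  54. 210.]
 face slope [5.35448764e-02 6.15600213e+02] y ext 28.395603907845786 278.30903538114046 [ 30.02583723 275.08286466]
 top ((758.5079956054688, 151.79249572753906), (260.820556640625, 254.36663818359375), 89.24945831298828) [[630.0, 23.0], [884.0, 20.0], [887.0, 281.0], [633.0, 284.0]] 230.82102313846116
 front fit [1.48938415e-02 6.42751889e+02] 0.06367654227176445 right [-1.89027939e-02  3.87735394e+01] left [-1.12602110e-02  2.87021101e+02]
```

```bash
python3 - <<'E'
# shifts in tool axes at start
import numpy as np
from h import ctrl
from scipy.spatial.transform import Rotation as Ro
o=ctrl.get_obs();R=Ro.from_quat(o['orientation']).as_matrix();print(R.round(3).tolist())
for w in ([330,330,200],[472,172,200]): print(w,(R.T@(np.array(w)-o['eef_pos'])).round(1))
E
```

```text
[[-0.914, 0.406, -0.0], [0.406, 0.914, -0.001], [0.0, -0.001, -1.0]]
[330, 330, 200] [-167.7 -264.1   32.6]
[472, 172, 200] [-361.6 -350.9   32.7]
```

```bash
python3 -m inch '[[-100,-157,20,0,0,-0.418,-1],[-100,-157,20,0,0,-0.418,-1],[-100,-157,20,0,0,-0.418,-1],[-100,-157,20,0,0,-0.418,-1],[-100,-157,20,0,0,-0.418,-1]]'; python3 -m inch '[[-18,-126,13,0,0,0,-1],[-18,-126,13,0,0,0,-1],[-18,-126,13,0,0,0,-1],[-18,-126,13,0,0,0,-1],[-18,-126,13,0,0,0,-1]]'
```

```text
clock: 0.52
eef_pos: [311.2, 451.6, 211.8]
orientation: [-0.002, 1.0, -0.001, -0.001]
contact_force: [-0.5, 0.1, -0.3]
width: 0.998
grip_force: 0.0
clock: 0.93
eef_pos: [329.7, 328.0, 199.7]
orientation: [0.001, 1.0, -0.0, -0.0]
contact_force: [0.0, 0.8, 0.1]
width: 0.996
grip_force: 0.0
```

```bash
python3 -m inch '[[-142,-156,20,0,0,0,-1],[-142,-156,20,0,0,0,-1],[-142,-156,20,0,0,0,-1],[-142,-156,20,0,0,0,-1],[-142,-156,20,0,0,0,-1]]'; python3 -m inch '[[0,0,0,0,0,0,-1],[0,0,0,0,0,0,-1]]'; python3 - <<'E'
from h import *
o=ctrl.get_obs();print(o['eef_pos'])
p,d,c=shot('wrist');cv2.imwrite('pics/w1.png',p[:,:,::-1]);X=pts(d,c)
m=(X[...,2]>80)&(X[...,2]<97)&(d>0)
k,l,s,_=cv2.connectedComponentsWithStats(m.astype(np.uint8))
for i in range(1,k):
    if s[i,4]>100:
        Q=X[l==i];print(s[i],cv2.minEnclosingCircle(Q[:,:2].astype(np.float32)),Q.mean(0))
E
```

```text
clock: 1.35
eef_pos: [471.1, 175.9, 180.4]
orientation: [-0.001, 1.0, 0.0, 0.0]
contact_force: [-0.1, 1.0, -0.1]
width: 1.003
grip_force: 0.0
clock: 1.52
eef_pos: [470.8, 176.0, 180.1]
orientation: [0.001, 1.0, 0.0, -0.0]
contact_force: [-1.0, -0.1, 0.0]
width: 0.998
grip_force: 0.0
[470.78274803 176.04548937 180.08880766]
[220 169  67  64 989] ((470.1302490234375, 170.55580139160156), 29.85550880432129) [473.16855202 170.2293667   87.35792695]
```

```bash
python3 -m inch '[[0,-4.5,40,0,0,0,-1],[0,-4.5,80,0,0,0,-1],[0,-4.5,105,0,0,0,-1],[0,-4.5,117,0,0,0,-1],[0,-4.5,117,0,0,0,-1]]'; python3 -m inch '[[0,0,0,0,0,0,1],[0,0,0,0,0,0,1],[0,0,0,0,0,0,1],[0,0,0,0,0,0,1],[0,0,0,0,0,0,1]]'
```

```text
clock: 1.98
eef_pos: [467.6, 172.8, 61.3]
orientation: [-0.001, 1.0, -0.001, -0.002]
contact_force: [-0.7, 0.8, 0.2]
width: 1.002
grip_force: 0.0
clock: 2.4
eef_pos: [470.0, 172.1, 64.3]
orientation: [-0.0, 1.0, 0.0, 0.001]
contact_force: [-0.6, -1.1, 0.8]
width: 0.67
grip_force: 0.5
```

```bash
python3 -m inch '[[0,0,0,0,0,0,1],[0,0,0,0,0,0,1],[0,0,0,0,0,0,1],[0,0,0,0,0,0,1]]'; python3 -m inch '[[0,0,-20,0,0,0,1],[0,0,-60,0,0,0,1],[0,0,-60,0,0,0,1]]'
```

```text
clock: 2.73
eef_pos: [470.1, 171.9, 64.1]
orientation: [-0.0, 1.0, 0.0, 0.001]
contact_force: [-0.4, -2.0, 9.8]
width: 0.645
grip_force: 30.0
clock: 2.98
eef_pos: [472.1, 172.7, 128.6]
orientation: [-0.0, 1.0, 0.001, 0.003]
contact_force: [3.4, 0.1, -0.4]
width: 0.645
grip_force: 30.0
```

```bash
python3 -m inch '[[2,-25,0,0,0,0,1],[5,-60,0,0,0,0,1],[8,-97,0,0,0,0,1],[10,-132,0,0,0,0,1],[11,-160,0,0,0,0,1]]';  python3 -m inch '[[1,-12,0,0,0,0,1],[1,-12,20,0,0,0,1],[1,-12,42,0,0,0,1],[1,-12,54,0,0,0,1],[1,-12,58,0,0,0,1]]'; python3 -m inch '[[0,0,0.5,0,0,0,1],[0,0,1,0,0,0,1]]'
```

```text
clock: 3.4
eef_pos: [457.7, 9.9, 123.3]
orientation: [0.0, 1.0, -0.0, 0.0]
contact_force: [-0.1, 0.6, -2.9]
width: 0.649
grip_force: 30.0
clock: 3.82
eef_pos: [456.5, -0.3, 63.8]
orientation: [0.0, 1.0, 0.0, -0.001]
contact_force: [-7.6, -9.6, 46.0]
width: 0.646
grip_force: 30.0
clock: 3.98
eef_pos: [457.6, -0.2, 64.5]
orientation: [-0.0, 1.0, -0.0, 0.0]
contact_force: [-0.1, 0.5, -2.4]
width: 0.648
grip_force: 30.0
```

```bash
python3 -m inch '[[0,0,0.7,0,0,0,1],[0,0,1.5,0,0,0,1],[0,0,1.5,0,0,0,1]]'; python3 -m inch '[[0,0,0,0,0,0,-1],[0,0,0,0,0,0,-1],[0,0,0,0,0,0,-1],[0,0,0,0,0,0,-1],[0,0,0,0,0,0,-1]]'
```

```text
clock: 4.23
eef_pos: [458.5, -0.2, 63.9]
orientation: [-0.0, 1.0, -0.0, 0.001]
contact_force: [-3.1, -1.6, 15.5]
width: 0.646
grip_force: 30.0
clock: 4.65
eef_pos: [457.5, -0.1, 62.8]
orientation: [-0.0, 1.0, -0.0, 0.0]
contact_force: [0.0, 0.0, -0.1]
width: 0.977
grip_force: 0.0
```

```bash
python3 -m inch '[[0,0,-25,0,0,0,-1],[0,0,-66,0,0,0,-1],[0,0,-107,0,0,0,-1],[0,0,-148,0,0,0,-1],[0,0,-188,0,0,0,-1]]'; python3 -m inch '[[-30,13,-5,0,0,0,-1],[-66,28,-5,0,0,0,-1],[-100,43,-5,0,0,0.053,-1],[-126,55,-5,0,0,0.053,-1],[-126,55,-5,0,0,0.053,-1]]'; python3 -m inch '[[0,0,0,0,0,0,-1],[0,0,0,0,0,0,-1]]'; python3 - <<'E'
from h import *
o=ctrl.get_obs();print(o['eef_pos'])
p,d,c=shot('wrist');cv2.imwrite('pics/w2.png',p[:,:,::-1]);X=pts(d,c)
m=(X[...,2]>205)&(X[...,2]<226)&(d>0)&(X[...,0]<606)&(X[...,0]>560)&(X[...,1]>25)&(X[...,1]<85)
Q=X[m];print(len(Q),Q.min(0),Q.max(0),np.median(Q,0))
p,d,c=shot('top');X=pts(d,c)
m=(X[...,2]>75)&(X[...,2]<97)&(d>0)&(X[...,0]<520)&(X[...,0]>400)&(abs(X[...,1])<55)
Q=X[m];print('cup',len(Q),Q.min(0),Q.max(0))
E
```

```text
clock: 5.07
eef_pos: [456.9, -0.1, 252.9]
orientation: [-0.0, 1.0, 0.0, 0.0]
contact_force: [1.2, -0.4, -0.4]
width: 0.996
grip_force: 0.0
clock: 5.48
eef_pos: [587.2, 56.6, 256.0]
orientation: [0.026, 1.0, 0.0, 0.001]
contact_force: [-0.7, -0.5, 0.3]
width: 0.996
grip_force: 0.0
clock: 5.65
eef_pos: [582.6, 54.8, 255.2]
orientation: [0.026, 1.0, -0.0, -0.001]
contact_force: [-0.4, -0.3, -0.2]
width: 0.999
grip_force: 0.0
[582.61630776  54.78701339 255.19261177]
272 [575.5603771   48.01375318 205.00800178] [586.88999606  59.86421098 221.29408473] [579.02260913  54.10566859 217.76243119]
cup 22 [440.11967971 -28.36452847  79.36380156] [484.55363231 -10.56154611  96.38402288]
```

View pics/w2.png

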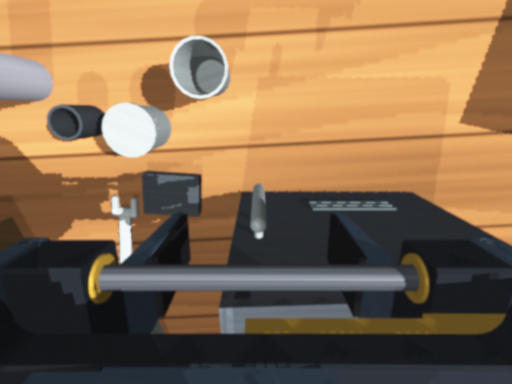

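The wrist view shows the handle bar (258,210) between the fingers, and the cup (200,68), tin (135,130) and tube standing. Lower onto the bar and close.

```bash
python3 -m inch '[[0,0,20,0,0,0,-1],[0,0,45,0,0,0,-1],[0,0,62,0,0,0,-1],[0,0,65,0,0,0,-1],[0,0,65,0,0,0,-1]]'; python3 -m inch '[[0,0,0,0,0,0,1],[0,0,0,0,0,0,1],[0,0,0,0,0,0,1],[0,0,0,0,0,0,1],[0,0,0,0,0,0,1]]';python3 -m inch '[[0,0,0,0,0,0,1],[0,0,0,0,0,0,1],[0,0,0,0,0,0,1],[0,0,0,0,0,0,1],[0,0,0,0,0,0,1]]'
python3 - <<'E'
import numpy as np
H=np.array([630.2,277.5]);A=np.array([583.2,54.5])
v=A-H
p0=A;a0=0
print('world az frame: tool yaw az 87 - theta')
for i in range(0,106,7):
    t=-np.radians(i);q=H+np.array([[np.cos(t),-np.sin(t)],[np.sin(t),np.cos(t)]])@v
    print(i,q.round(1))
# per call (28 deg = 4x7deg) shifts in tool axes at call start: tool y=az(87-th), tool x = az(177-th), z down
az=np.radians(87);ty=np.array([np.cos(az),np.sin(az)]);tx=np.array([-np.sin(az),np.cos(az)])
for i in (5.0,10,15,20,25):
    t=-np.radians(i);q=np.array([[np.cos(t),-np.sin(t)],[np.sin(t),np.cos(t)]])@v-v
    print(i,(q@tx).round(1),(q@ty).round(1),np.radians(i).round(4))
E
```

```text
clock: 6.17
eef_pos: [582.4, 54.6, 190.2]
orientation: [0.027, 1.0, -0.0, -0.001]
contact_force: [0.5, 0.4, 0.2]
width: 1.001
grip_force: 0.0
clock: 6.58
eef_pos: [583.7, 54.9, 191.4]
orientation: [0.026, 1.0, 0.0, 0.0]
contact_force: [0.1, -0.6, -0.1]
width: 0.665
grip_force: 0.0
clock: 7.0
eef_pos: [583.4, 54.9, 190.8]
orientation: [0.026, 1.0, 0.0, -0.0]
contact_force: [-0.7, 0.0, 0.2]
width: 0.3
grip_force: 0.0
world az frame: tool yaw az 87 - theta
0 [583.2  54.5]
7 [556.4  61.9]
14 [530.6  72.5]
21 [506.4  86.2]
28 [484.  102.7]
35 [463.8 121.8]
42 [446.1 143.2]
49 [431.1 166.7]
56 [419.  191.8]
63 [410.2 218.1]
70 [404.6 245.4]
77 [402.3 273.1]
84 [403.5 300.9]
91 [408.1 328.4]
98 [415.9 355.1]
105 [427.  380.6]
5.0 19.5 3.9 0.0873
10 38.6 9.5 0.1745
15 57.1 16.8 0.2618
20 74.9 25.6 0.3491
25 91.9 36.0 0.4363
```

```bash
python3 -m inch '[[0,0,0,0,0,0,1],[0,0,0,0,0,0,1],[0,0,0,0,0,0,1],[0,0,0,0,0,0,1],[0,0,0,0,0,0,1]]';python3 -m inch '[[8,1,0,0,0,0.035,1],[19.5,3.9,0,0,0,0.0873,1],[29,6.5,0,0,0,0.131,1],[38.6,9.5,0,0,0,0.1745,1],[38.6,9.5,0,0,0,0.1745,1]]'
```

```text
clock: 7.42
eef_pos: [583.3, 54.6, 190.7]
orientation: [0.026, 1.0, -0.0, -0.0]
contact_force: [-1.3, -4.6, 0.6]
width: 0.125
grip_force: 30.0
clock: 7.83
eef_pos: [543.9, 66.6, 190.8]
orientation: [0.115, 0.993, -0.0, -0.0]
contact_force: [-2.4, -4.3, -0.7]
width: 0.122
grip_force: 30.0
```

```bash
python3 -m inch '[[19.5,3.9,0,0,0,0.0873,1],[38.6,9.5,0,0,0,0.1745,1],[57.1,16.8,0,0,0,0.2618,1],[74.9,25.6,0,0,0,0.3491,1],[91.9,36,0,0,0,0.4363,1]]'; python3 -m inch '[[19.5,3.9,0,0,0,0.0873,1],[38.6,9.5,0,0,0,0.1745,1],[57.1,16.8,0,0,0,0.2618,1],[74.9,25.6,0,0,0,0.3491,1],[91.9,36,0,0,0,0.4363,1]]'; python3 -m inch '[[0,0,0,0,0,0,1],[0,0,0,0,0,0,1]]'
```

```text
clock: 8.25
eef_pos: [463.0, 122.4, 190.8]
orientation: [0.328, 0.945, -0.0, -0.0]
contact_force: [3.3, 2.4, -4.5]
width: 0.126
grip_force: 30.0
clock: 8.67
eef_pos: [412.9, 207.9, 190.8]
orientation: [0.524, 0.851, 0.0, -0.0]
contact_force: [7.7, 0.9, -8.7]
width: 0.127
grip_force: 30.0
clock: 8.83
eef_pos: [413.0, 207.7, 190.7]
orientation: [0.522, 0.853, -0.0, -0.0]
contact_force: [-6.4, -2.3, 5.0]
width: 0.122
grip_force: 30.0
```

```bash
python3 -m inch '[[19.5,3.9,0,0,0,0.0873,1],[38.6,9.5,0,0,0,0.1745,1],[57.1,16.8,0,0,0,0.2618,1],[74.9,25.6,0,0,0,0.3491,1],[91.9,36,0,0,0,0.4363,1]]'; python3 -m inch '[[19.5,3.9,0,0,0,0.0873,1],[30,6.8,0,0,0,0.135,1],[38.6,9.5,0,0,0,0.1745,1],[38.6,9.5,0,0,0,0.1745,1],[38.6,9.5,0,0,0,0.1745,1]]'; python3 -m inch '[[0,0,0,0,0,0,-1],[0,0,0,0,0,0,-1],[0,0,0,0,0,0,-1],[0,0,0,0,0,0,-1],[0,0,0,0,0,0,-1]]'; python3 -m inch '[[0,0,0,0,0,0,-1],[0,0,-30,0,0,0,-1],[0,0,-70,0,0,0,-1],[0,0,-110,0,0,0,-1],[0,0,-130,0,0,0,-1]]'
```

```text
clock: 9.25
eef_pos: [403.8, 305.8, 190.8]
orientation: [0.696, 0.718, -0.0, -0.0]
contact_force: [4.0, -1.8, -1.8]
width: 0.125
grip_force: 30.0
clock: 9.67
eef_pos: [412.3, 344.6, 190.8]
orientation: [0.754, 0.656, -0.0, -0.001]
contact_force: [-7.7, 2.2, 4.9]
width: 0.13
grip_force: 30.0
clock: 10.08
eef_pos: [412.5, 344.1, 190.8]
orientation: [0.755, 0.656, 0.0, 0.0]
contact_force: [0.3, -0.4, -0.2]
width: 0.459
grip_force: 0.0
clock: 10.5
eef_pos: [413.2, 345.0, 325.5]
orientation: [0.755, 0.656, 0.002, 0.0]
contact_force: [0.6, 0.5, 0.9]
width: 0.826
grip_force: 0.0
```

```bash
python3 -m inch '[[-30,6,0,0,0,0,-1],[-70,15,0,0,0,0,-1],[-110,23,0,0,0,0,-1],[-150,32,0,0,0,0,-1],[-190,40,0,0,0,0,-1]]'; python3 -m inch '[[-40,8,0,0,0,0,-1],[-80,17,0,0,0,0,-1],[-120,25,0,0,0,0,-1],[-160,34,0,0,0,0,-1],[-200,42,0,0,0,0,-1]]'; python3 -m inch '[[-40,8,0,0,0,0,-1],[-80,17,15,0,0,0,-1],[-120,25,35,0,0,0,-1],[-160,33,50,0,0,0,-1],[-181,38,50,0,0,0,-1]]'; python3 -m inch '[[0,0,0,0,0,0,-1],[0,0,0,0,0,0,-1]]'
python3 - <<'E'
from h import *
out=[]
for n in ('scene','top','wrist'):
    p,d,c=shot(n); np.savez('%s1.npz'%n,p=p,d=d,**c); cv2.imwrite('pics/%s1.png'%n,p[:,:,::-1]);out.append(p[:,:,::-1])
o=np.vstack([np.hstack([cv2.resize(out[0][60:300,150:410],(400,369)),cv2.resize(out[1][60:300,120:380],(400,369))]),np.hstack([cv2.resize(out[2],(300,225)),np.zeros((225,500,3),np.uint8)])])
cv2.imwrite('pics/m1.png',o);print(o.shape)
z=np.load('wrist1.npz');X=pts(z['d'],z);m=(X[...,2]>164)&(X[...,2]<177)&(z['d']>0)&(abs(X[...,0]-451)<50)&(abs(X[...,1]+237)<50)
print('can',m.sum(),cv2.minEnclosingCircle(X[m][:,:2].astype(np.float32)),np.median(X[m],0))
# pocket: door plane & rack
for n in('scene','top'):
    z=np.load(n+'1.npz');X=pts(z['d'],z)[z['d']>0]
    w=X[(X[:,0]>360)&(X[:,0]<640)&(X[:,1]>150)&(X[:,1]<400)]
    S=w[(w[:,2]>140)&(w[:,2]<216)]
    k=np.ones(len(S),bool)
    for _ in range(5):
        a=np.polyfit(S[k,0],S[k,1],1);k=abs(S[:,1]-np.polyval(a,S[:,0]))<3
    print(n,'inner face y=',a,k.sum(),S[k,0].min(),S[k,0].max())
    T=w[(w[:,2]>212)&(w[:,2]<225)];print(' top',len(T),T.min(0).round(),T.max(0).round())
    np.set_printoptions(suppress=True)
    W=w[(w[:,2]>71)&(w[:,2]<80)];W=W[np.argsort(W[:,0])];print(' rim',len(W),W[::max(1,len(W)//30)].round().tolist())
    F=w[(w[:,2]>26)&(w[:,2]<36)];print(' floor',len(F),F.min(0).round() if len(F) else 0,F.max(0).round() if len(F) else 0, np.median(F,0))
E
```

```text
clock: 10.92
eef_pos: [425.1, 149.0, 320.9]
orientation: [0.754, 0.656, 0.0, 0.0]
contact_force: [1.1, 0.2, 0.4]
width: 0.997
grip_force: 0.0
clock: 11.33
eef_pos: [438.8, -55.4, 321.1]
orientation: [0.755, 0.656, 0.0, 0.0]
contact_force: [1.9, 0.7, 0.0]
width: 1.001
grip_force: 0.0
clock: 11.75
eef_pos: [450.2, -240.2, 268.4]
orientation: [0.755, 0.656, -0.0, -0.001]
contact_force: [0.4, 1.1, -0.0]
width: 0.999
grip_force: 0.0
clock: 11.92
eef_pos: [451.2, -238.9, 270.3]
orientation: [0.756, 0.655, -0.0, -0.0]
contact_force: [0.7, -1.0, -0.1]
width: 0.999
grip_force: 0.0
(594, 800, 3)
can 1099 ((450.4510498046875, -238.5500030517578), 17.8663387298584) [ 450.67082563 -237.51372007  169.2806526 ]
scene inner face y= [-1.49002631e-01  3.56655524e+02] 1611 380.7112827427394 628.132947970194
 top 560 [382. 261. 212.] [629. 347. 225.]
 rim 188 [[417.0, 296.0, 77.0], [425.0, 291.0, 76.0], [437.0, 292.0, 74.0], [446.0, 289.0, 79.0], [455.0, 292.0, 77.0], [463.0, 285.0, 78.0], [471.0, 285.0, 75.0], [479.0, 288.0, 77.0], [487.0, 285.0, 73.0], [496.0, 284.0, 76.0], [503.0, 279.0, 74.0], [508.
[... 792 characters left out ...]
418.0, 212.0, 79.0], [420.0, 291.0, 74.0], [427.0, 214.0, 74.0], [437.0, 212.0, 74.0], [448.0, 292.0, 71.0], [455.0, 208.0, 74.0], [465.0, 206.0, 75.0], [474.0, 204.0, 78.0], [487.0, 202.0, 78.0], [496.0, 200.0, 75.0], [501.0, 220.0, 74.0], [503.0, 223.0, 77.0], [505.0, 246.0, 73.0], [508.0, 248.0, 77.0], [509.0, 199.0, 74.0], [513.0, 283.0, 80.0], [517.0, 243.0, 80.0], [519.0, 260.0, 75.0], [528.0, 198.0, 73.0], [539.0, 225.0, 74.0], [547.0, 194.0, 77.0], [563.0, 193.0, 76.0], [576.0, 197.0, 75.0], [578.0, 207.0, 77.0], [580.0, 217.0, 76.0], [583.0, 251.0, 78.0], [587.0, 259.0, 73.0], [608.0, 268.0, 75.0]]
 floor 723 [383. 190.  26.] [627. 301.  36.] [472.2599937  246.7231397   30.76986328]
```

View pics/m1.png

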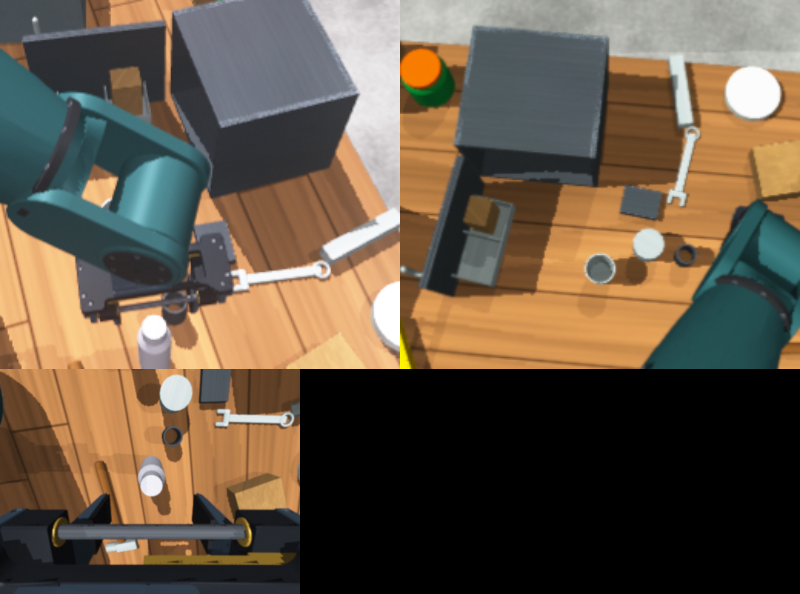

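The door stands open at about 98°. The empty pocket is at the free-edge side of the rack (top crop (487,260)), centred at about (460,247), and the can is under the gripper. Grasp the cap.

```bash
python3 -m inch '[[0.6,-0.8,25,0,0,0,-1],[0.6,-0.8,60,0,0,0,-1],[0.6,-0.8,95,0,0,0,-1],[0.6,-0.8,112,0,0,0,-1],[0.6,-0.8,116,0,0,0,-1]]'; python3 -m inch '[[0,0,0,0,0,0,1],[0,0,0,0,0,0,1],[0,0,0,0,0,0,1],[0,0,0,0,0,0,1],[0,0,0,0,0,0,1]]';python3 -m inch '[[0,0,0,0,0,0,1],[0,0,0,0,0,0,1],[0,0,0,0,0,0,1],[0,0,0,0,0,0,1],[0,0,0,0,0,0,1]]'
```

```text
clock: 12.48
eef_pos: [449.4, -235.2, 152.2]
orientation: [0.754, 0.657, -0.001, -0.002]
contact_force: [-0.3, 1.1, 0.3]
width: 0.999
grip_force: 0.0
clock: 12.9
eef_pos: [451.3, -237.4, 155.9]
orientation: [0.755, 0.656, 0.0, 0.001]
contact_force: [-0.1, -0.2, 0.4]
width: 0.667
grip_force: 0.0
clock: 13.32
eef_pos: [450.9, -237.2, 154.9]
orientation: [0.755, 0.656, 0.0, 0.0]
contact_force: [1.1, 0.9, 1.7]
width: 0.389
grip_force: 30.9
```

```bash
python3 -m inch '[[0,0,0,0,0,0,1],[0,0,-10,0,0,0,1],[0,0,-30,0,0,0,1],[0,0,-55,0,0,0,1],[0,0,-80,0,0,0,1]]'; python3 -m inch '[[0,0,-22,0,0,0,1],[5,-1,-40,0,0,0,1],[18,-2,-50,0,0,0,1],[38,-5,-50,0,0,0,1],[62,-8,-50,0,0,0,1]]';python3 -m inch '[[26,-3,0,0,0,0,1],[52,-6,0,0,0,0,1],[78,-9,0,0,0,0,1],[104,-13,0,0,0,0,1],[130,-16,0,0,0,0,1]]'; python3 -m inch '[[26,-3,0,0,0,0,1],[52,-6,0,0,0,0,1],[78,-9,0,0,0,0,1],[104,-13,0,0,0,0,1],[130,-16,0,0,0,0,1]]'; python3 -m inch '[[24,-3,0,0,0,0,1],[45,-6,0,0,0,0,1],[60,-9,0,0,0,0,1],[70,-11,0,0,0,0,1],[72,-12,0,0,0,0,1]]'; python3 -m inch '[[0,0,0,0,0,0,1],[0,0,0,0,0,0,1]]'
```

```text
clock: 13.73
eef_pos: [450.1, -236.8, 235.7]
orientation: [0.755, 0.656, -0.0, -0.001]
contact_force: [0.2, 1.4, -2.4]
width: 0.392
grip_force: 30.8
clock: 14.15
eef_pos: [451.3, -173.8, 285.3]
orientation: [0.755, 0.655, 0.0, 0.0]
contact_force: [-0.3, 0.7, -3.2]
width: 0.391
grip_force: 30.8
clock: 14.57
eef_pos: [452.8, -41.7, 284.4]
orientation: [0.755, 0.656, -0.0, -0.0]
contact_force: [0.9, 0.5, -2.8]
width: 0.388
grip_force: 30.8
clock: 14.98
eef_pos: [454.9, 89.1, 284.4]
orientation: [0.755, 0.656, -0.0, -0.0]
contact_force: [1.2, -0.1, -3.2]
width: 0.391
grip_force: 30.8
clock: 15.4
eef_pos: [453.5, 161.6, 284.5]
orientation: [0.754, 0.657, -0.0, -0.0]
contact_force: [-0.4, 0.4, -2.7]
width: 0.391
grip_force: 30.8
clock: 15.57
eef_pos: [453.9, 159.8, 284.6]
orientation: [0.755, 0.656, -0.0, -0.0]
contact_force: [0.3, -1.3, -3.2]
width: 0.391
grip_force: 30.8
```

```bash
python3 - <<'E'
from h import *
out=[]
for n in ('top','wrist'):
    p,d,c=shot(n); np.savez('%s2.npz'%n,p=p,d=d,**c);out.append(p[:,:,::-1])
cv2.imwrite('pics/m2.png',cv2.resize(np.hstack(out),(800,300)))
a=np.arctan(-.147);ud=np.array([np.cos(a),np.sin(a)]);vd=np.array([-np.sin(a),np.cos(a)])
for n in('top','wrist'):
    z=np.load(n+'2.npz');X=pts(z['d'],z)[z['d']>0]
    U=X[:,:2]@ud;V=X[:,:2]@vd;Z=X[:,2]
    D=(Z>140)&(Z<215)&(V>330)&(V<370)&(U>330)&(U<480);print(n,'face v',D.sum(),np.percentile(V[D],[5,50]) if D.any() else 0)
    r=(Z>71)&(Z<77)&(U>340)&(U<500)&(V>255)&(V<350)
    print(' rim u hist',[(int(b),int(((U[r]>=b)&(U[r]<b+2)).sum())) for b in list(range(364,384,2))+list(range(454,474,2))])
    print(' rim v hist',[(int(b),int(((V[r]>=b)&(V[r]<b+2)).sum())) for b in range(260,284,2)])
    f=(Z>26)&(Z<36)&(U>375)&(U<463)&(V>255)&(V<350);print(' floor',f.sum(),np.median(Z[f]) if f.any() else 0)
E
```

```text
top face v 0 0
 rim u hist [(364, 0), (366, 0), (368, 0), (370, 0), (372, 0), (374, 0), (376, 0), (378, 0), (380, 0), (382, 0), (454, 0), (456, 0), (458, 0), (460, 0), (462, 0), (464, 0), (466, 0), (468, 0), (470, 0), (472, 0)]
 rim v hist [(260, 0), (262, 0), (264, 0), (266, 0), (268, 0), (270, 0), (272, 0), (274, 0), (276, 0), (278, 0), (280, 0), (282, 0)]
 floor 0 0
wrist face v 3408 [349.85247932 350.10927928]
 rim u hist [(364, 0), (366, 0), (368, 0), (370, 0), (372, 107), (374, 98), (376, 3), (378, 7), (380, 5), (382, 4), (454, 2), (456, 4), (458, 4), (460, 2), (462, 72), (464, 122), (466, 7), (468, 4), (470, 2), (472, 4)]
 rim v hist [(260, 0), (262, 0), (264, 0), (266, 0), (268, 119), (270, 129), (272, 11), (274, 9), (276, 9), (278, 12), (280, 9), (282, 9)]
 floor 3950 29.28942208802693
```

View pics/m2.png

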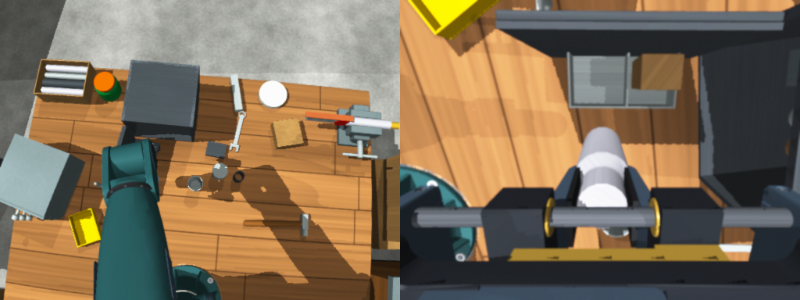

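The wrist view shows the can held upright, with the empty pocket (603,80) straight ahead and the carton beside it. Move over the pocket and lower.

```bash
python3 -m inch '[[15,-1,0,0,0,0,1],[38,-2.5,0,0,0,0,1],[60,-4.5,0,0,0,0,1],[78,-5.5,0,0,0,0,1],[86.3,-6.1,0,0,0,0,1]]'; python3 -m inch '[[0,0,0,0,0,0,1],[0,0,0,0,0,0,1]]'
```

```text
clock: 16.08
eef_pos: [460.6, 247.5, 284.8]
orientation: [0.755, 0.656, 0.0, -0.0]
contact_force: [-0.3, -0.1, -2.6]
width: 0.392
grip_force: 30.9
clock: 16.25
eef_pos: [460.1, 245.9, 284.6]
orientation: [0.755, 0.656, -0.0, 0.0]
contact_force: [0.8, 0.2, -3.3]
width: 0.39
grip_force: 30.9
```

```bash
python3 -m inch '[[0,0,12,0,0,0,1],[0,0,30,0,0,0,1],[0,0,48,0,0,0,1],[0,0,62,0,0,0,1],[0,0,70,0,0,0,1]]'; python3 -m inch '[[0,0,8,0,0,0,1],[0,0,15,0,0,0,1],[0,0,21,0,0,0,1],[0,0,25,0,0,0,1],[0,0,27,0,0,0,1]]'; python3 -m inch '[[0,0,0,0,0,0,1],[0,0,0,0,0,0,1]]'; python3 -m inch '[[0,0,0.7,0,0,0,1],[0,0,1.4,0,0,0,1],[0,0,2,0,0,0,1],[0,0,2,0,0,0,1]]'
```

```text
clock: 16.67
eef_pos: [459.3, 245.2, 212.4]
orientation: [0.755, 0.656, -0.001, -0.0]
contact_force: [0.5, -0.6, -3.0]
width: 0.393
grip_force: 30.9
clock: 17.08
eef_pos: [460.2, 246.5, 187.4]
orientation: [0.755, 0.656, -0.0, -0.0]
contact_force: [-0.8, -0.1, -3.7]
width: 0.392
grip_force: 30.9
clock: 17.25
eef_pos: [460.4, 246.7, 188.0]
orientation: [0.755, 0.656, 0.0, 0.0]
contact_force: [-0.4, 0.1, -3.1]
width: 0.389
grip_force: 30.9
clock: 17.58
eef_pos: [460.2, 246.6, 185.8]
orientation: [0.755, 0.656, 0.0, 0.0]
contact_force: [0.5, 0.8, -3.0]
width: 0.396
grip_force: 30.9
```

```bash
python3 -m inch '[[0,0,0.4,0,0,0,1],[0,0,0.8,0,0,0,1],[0,0,0.8,0,0,0,1]]'; python3 -m inch '[[0,0,0.4,0,0,0,1],[0,0,0.6,0,0,0,1],[0,0,0.6,0,0,0,1]]'
```

```text
clock: 17.83
eef_pos: [460.2, 246.6, 184.9]
orientation: [0.755, 0.656, -0.0, 0.0]
contact_force: [0.4, -0.3, -3.0]
width: 0.392
grip_force: 30.9
clock: 18.08
eef_pos: [460.5, 246.7, 184.8]
orientation: [0.755, 0.656, 0.0, 0.0]
contact_force: [-1.9, -0.8, 5.2]
width: 0.388
grip_force: 31.0
```

Contact with the floor. Release and rise.

```bash
python3 -m inch '[[0,0,0,0,0,0,-1],[0,0,0,0,0,0,-1],[0,0,0,0,0,0,-1],[0,0,0,0,0,0,-1],[0,0,0,0,0,0,-1]]'; python3 -m inch '[[0,0,0,0,0,0,-1],[0,0,0,0,0,0,-1],[0,0,-10,0,0,0,-1],[0,0,-30,0,0,0,-1],[0,0,-60,0,0,0,-1]]'; python3 -m inch '[[0,0,-35,0,0,0,-1],[0,0,-70,0,0,0,-1],[-30,0,-80,0,0,0,-1],[-70,0,-80,0,0,0,-1],[-110,0,-80,0,0,0,-1]]'; python3 -m inch '[[-40,0,0,0,0,0,-1],[-80,0,0,0,0,0,-1],[-120,0,0,0,0,0,-1],[-160,0,0,0,0,0,-1],[-200,0,0,0,0,0,-1]]';python3 -m inch '[[-40,0,0,0,0,0,-1],[-70,0,0,0,0,0,-1],[-90,0,0,0,0,0,-1],[-90,0,0,0,0,0,-1],[-90,0,0,0,0,0,-1]]'; python3 - <<'E'
from h import *
out=[]
for n in ('top','scene'):
    p,d,c=shot(n);out.append(p[:,:,::-1]);X=pts(d,c)
    m=(d>0)&(X[...,2]>194)&(X[...,2]<207)&(X[...,1]<280)&(X[...,1]>205)&(X[...,0]>420)&(X[...,0]<500)
    if m.any(): print(n,m.sum(),cv2.minEnclosingCircle(X[m][:,:2].astype(np.float32)),np.median(X[m],0))
cv2.imwrite('pics/m3.png',cv2.resize(np.hstack(out),(800,300)))
E
```

```text
clock: 18.5
eef_pos: [460.2, 246.6, 184.3]
orientation: [0.755, 0.656, 0.0, 0.0]
contact_force: [1.2, 0.3, -0.6]
width: 0.723
grip_force: 0.0
clock: 18.92
eef_pos: [459.1, 246.0, 243.8]
orientation: [0.755, 0.656, -0.002, -0.0]
contact_force: [-0.3, -0.1, 0.3]
width: 0.997
grip_force: 0.0
clock: 19.33
eef_pos: [444.8, 137.0, 326.2]
orientation: [0.754, 0.657, 0.001, 0.001]
contact_force: [-0.1, 0.3, 0.2]
width: 1.0
grip_force: 0.0
clock: 19.75
eef_pos: [416.2, -62.1, 325.4]
orientation: [0.755, 0.656, 0.0, 0.001]
contact_force: [2.0, -0.7, -0.8]
width: 0.998
grip_force: 0.0
clock: 20.17
eef_pos: [404.2, -150.2, 324.9]
orientation: [0.756, 0.655, 0.0, 0.0]
contact_force: [-1.5, 0.2, -0.9]
width: 0.999
grip_force: 0.0
top 120 ((459.5364990234375, 245.88414001464844), 17.419132232666016) [459.91924231 245.60897151 200.63763282]
```

View pics/m3.png

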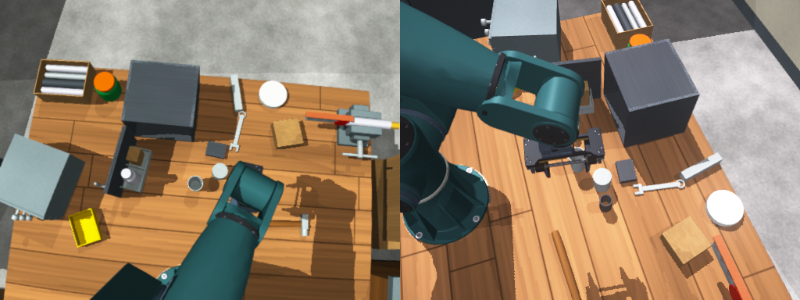

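The top view shows the can standing in the pocket (127,172), its top measured at 200.6 mm, which is 30 + 170. The door is open, and the cup (195,183) and tin (220,170) are standing.

```bash
python3 -c "
from cell import ctrl
print(ctrl.close_job())"
```

```text
the job is handed in; nothing more can be done
None
```

The job is done and handed in: I set the cup aside at about (458, 0), opened the door to about 98°, and stood the spray can upright in the empty pocket; the last pictures show the tin and cup still standing.

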